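# Hook a sample canister out of the tempering well and bed it in the cooling block

### The job

Take the hook rod from its stand, fetch the sample canister by its bail out of the deep white tank with it, and set the canister upright in the blue seat of the cooling block. Then, with the rod's foot on the canister's yellow pad, press the seat firmly down until it is fully home on its stop, and bed it there for a moment with about 15 N, never more than 22 N. Hang the rod back in its stand; go gently on the tank, do not touch the canister with the fingers, and leave the other things on the worktop where they are.

Things in the scene. Friction and masses are not known exactly. Their poses are not given: they have to be found in the camera images.
- rod_grip (a point): Centre of the red handle of the loose hook rod (150 g), which hangs upright in its stand. z runs up the rod, the hook points to -x, y is square to the handle's broad flats. Handle 14 mm thick (y), 24 wide (x), 48 tall. Below: a flange 36 mm wide, underside 28 mm below this point; a 7 mm round shaft; the foot's underside is 136 mm below this point.
- stand_rest (a point): Where the handle's centre sits when the rod is in its fixed grey stand. z up. The rod's flange rests on a level fork, top 28 mm below this point, 125 mm above the worktop. The shaft stands in the fork's 15 mm wide slot, from 28 mm in front (-x, open end) to 32 mm behind this point. The hook lies along the slot to -x, so the rod lifts straight up and lowers straight back.
- tank_mouth (a point): Centre of the mouth of the fixed white tank, a narrow well: rim 145 mm above the worktop, inner diameter 80 mm, outer 98 mm, z up. Inside, 100 mm below the rim, is the top of a ledge ring with a 45 mm hole, on which the canister hangs by its lid.
- canister_bail (a point): Peak of the canister's bail, on the bar's axis, z up. The bail is a 5 mm round bar arched over the lid along this point's y, falling at 45 degrees to both sides so that a hook centres itself. This point is 30 mm above the lid's top, 36 mm above its underside, 64 mm above the can's underside. On the peak sits a yellow press pad 18 mm long (y), 6 mm wide (x), its top 5 mm above this point.
- block_mouth (a point): Centre of the top face of the fixed round finned aluminium cooling block (96 mm wide, 50 mm tall, fins to 106 mm), z up. Coaxial in it is the blue seat cup: inner diameter 46 mm, flaring to 64 mm at the rim, 27 mm deep inside. It starts raised, its inner floor anywhere from 2 mm above to 14 mm below this point and rim 27 mm above that floor. The canister is set on that floor.
- calculator: Bystander, to be left where it is: a dark calculator lying flat, 125 x 72 x 16 mm. Origin at the middle of its underside.
- timer: Bystander, to be left where it is: a small white timer, 66 x 62 x 21 mm. Origin at the middle of its underside.
- beaker: Bystander, to be left where it is: a clear beaker, 53 mm wide, 71 mm tall. Origin at the middle of its underside.
- tape_roll: Bystander, to be left where it is: a roll of tan tape lying flat, 72 mm wide, 19 mm tall. Origin at the middle of its underside.
- stopper: Bystander, to be left where it is: a red-brown rubber stopper, 23 mm wide, 28 mm tall. Origin at the middle of its underside.
- canister: The loose sample canister, about 200 g (varies by 30 percent): steel can 40 mm diameter, 34 mm tall with its orange lid, which is 52 mm wide. Origin at the centre of its underside, axes as canister_bail.
- rod: The same hook rod; origin on the shaft's axis at the foot's underside, 136 mm below rod_grip, same axes. Its hook: a 5 mm round bar, axis 3 mm above the origin, goes 18 mm out to -x (centre lines) and turns up in a 5 mm tip that ends 14.5 mm above the origin. Clear throat between shaft and tip: 12 mm.
- tank: The same tank; origin on the worktop at its axis, 145 mm below tank_mouth.
- block: The same cooling block, origin on the worktop at its axis. Its seat cup goes 4 to 14 mm down from its start under about 7 N (stiff friction, no spring; it carries the canister and stays where it is left), then meets a hard stop. Where the stop lies is not measured and differs by up to 6 mm (cup floor 12 to 18 mm below block_mouth): feel for it.
Mind the look-alikes: they are no part of the job. What is meant by the rod is not purple, and is the smaller of those in its own colour.

How it is judged:
By the outcome, as a careful person would: the job done as asked, in the order asked, and still so for the second after the job is handed in, with the robot touching nothing.
It also fails if it takes over 70 s, if anything falls off the work surface, if the arm or the gripper's body presses on something with over 40 N, if the wrist force passes 120 N, or if a joint passes its speed limit or range.

### The arm

A 7-joint arm with a two-finger parallel gripper is mounted at the origin on a cart in front of the work surface, level with it; the furniture and walls round the work are solid. World frame = base frame: x ahead of the robot, y to its left, z up, the work surface at z = 0. Lengths are in m, angles in rad, forces in N, time in s.
With the tool pointing down it reaches from about 0.4 to 0.85 m from the base axis. Payload 10.4 kg.
Tool frame: the origin (TCP) lies midway between the tips of the shut fingers; the grasp point (between the pads) lies 19 mm behind it (r.grasp_offset is the distance from the TCP to the grasp point, in m); x points along the fingers, y is the direction in which the jaws open and shut, and the axes are right-handed (so a half turn about x gives the same grasp; the last joint's range is limited). The gripper opens to 87 mm and grips with 3 to 60 N. Pads are 19 mm wide; open, the fingers measure 117 mm over their backs; the gripper's body (75 mm by 190 mm) begins 51 mm behind the grasp point.
Start: joints at [1.223, 0.332, -0.065, 1.46, 0.022, 1.35, -0.088], TCP at [0.199, -0.592, 0.199] pointing down, gripper open.
Joint ranges: [-2.6, 2.6], [-0.5, 2.12], [-1.47, 1.34], [0.16, 2.42], [-1.27, 4.41], [0.06, 2.06], [-2.6, 2.6]. Speed limits (rad/s): [2.22, 2.22, 2.79, 2.79, 3.14, 3.14, 3.14].

### API

Orientations are given as a unit quaternion [x, y, z, w].
In Python, from bench import r, vision, close_job gives the robot as it stands. The module is installed in compiled form; this text tells all that it offers.
- The arm moves only by the shell command python3 -m pendant 'ROWS' [OPENING] [FORCE]. ROWS is text: rows parted by semicolons, each of 6 numbers parted by spaces: the shift along the tool's x, y, z in units of 0.25 m (1.0 is 0.25 m), then the turn, a rotation vector about the tool's x, y, z in units of 1.5 rad (1.0 is 1.5 rad). A call has 1 to 8 rows; each row is the pose to reach, as a shift and turn from the pose commanded when the call began, along the tool's axes at that moment; what a row does not reach only later rows make up. A row lasts 1/10 s, in which the tool goes at most 50 mm and 8.59 degrees, less where a joint would pass 70% of its speed; a pose out of reach is approached as far as the arm can. A call with a number of a shift or a turn outside -1 to 1 is refused whole. A call with a gripper value outside its range is refused whole. OPENING is the gripper command: -1 is shut, 1 is fully open, values between are in proportion, set as the call begins (- or left out, the last holds). The fingers move at their own pace and stop on an object; FORCE is the grip in N (left out, the last holds). Time passes only in rows, so rows that repeat a pose let the fingers close. It gives the time, the measured TCP pose, the force and the opening at its end, in the units of the state.
- r.read_state(): the state, without advancing time (a new reading comes with each control period).
- vision.camera(name): name is "scene" or "top"; returns (picture, depth): 384x512x3 uint8, blue, green, red; 384x512 float32, m along the optical axis (not along the pixel's ray), 0 where there is no reading.
- vision.get_calibration(name): a dict with "camera_matrix" (3x3 intrinsics, pixels), "k1" (the pictures are not rectified: a ray, as slopes to the right and down, at radius r is drawn at 1 + k1 r^2 times it, then the intrinsics apply), "rvec" (rotation vector, rad) and "tvec" (3), from world to camera coordinates, as OpenCV has them. Camera axes: x right, y down, z forward; pixel columns grow to the right and rows downward; lengths in m; the calibration is good to about 2 mm. A picture is of the moment at which its call begins. get_calibration takes no time and is no camera call.
- close_job(): hands the job in, once; it reports no verdict.
The state is a dict: "time": time; "joint_positions": joint angles; "joint_vel": joint speeds; "joint_torque": joint torques, N m; "ee_pos": TCP position; "eef_rot": TCP orientation; "ft_force": force on the tool from outside, world axes, zero at the start; "torque": the same for the moment, N m; "width": finger opening in m.
Only numpy, scipy, OpenCV 4.12 (cv2) and the standard library are available. Lean on these libraries where they do the work, as an engineer would, in place of code of your own. Each camera call takes 0.05 s, during which the arm holds its last target. There are 200 camera calls.

## Working session

There is one attempt and no reset: what is moved stays moved. The work goes in short steps, Python scripts to look and compute and a shell command to move; the robot and the scene stay as the last step left them, time stands still between calls to the robot, and variables do not carry over. Pictures are saved under pics/ and viewed, about 8 in all and at most 12, crops included, and the job is handed in when it is done.

```bash
mkdir -p pics; cat > h.py <<'E'
import numpy as np,cv2
from bench import r,vision
from scipy.spatial.transform import Rotation as R
def cal(n):
    c=vision.get_calibration(n);return np.array(c["camera_matrix"]),float(c["k1"]),cv2.Rodrigues(np.array(c["rvec"],float))[0],np.array(c["tvec"],float).ravel()
def ray(n,u,v):
    K,k1,Rm,t=cal(n)
    p=cv2.undistortPoints(np.array([[[u,v]]],float),K,np.array([k1,0,0,0.])).ravel()
    return -Rm.T@t, Rm.T@np.array([p[0],p[1],1])
def onz(n,u,v,z):
    o,d=ray(n,u,v);return o+d*(z-o[2])/d[2]
def proj(n,P):
    K,k1,Rm,t=cal(n);return cv2.projectPoints(np.array(P,float).reshape(-1,1,3),Rm,t,K,np.array([k1,0,0,0.]))[0].reshape(-1,2)
def cloud(n,dep):
    K,k1,Rm,t=cal(n);h,w=dep.shape
    uv=np.stack(np.meshgrid(np.arange(w),np.arange(h)),-1).reshape(-1,1,2).astype(float)
    p=cv2.undistortPoints(uv,K,np.array([k1,0,0,0.])).reshape(h,w,2)
    c=np.dstack([p*dep[...,None],dep]);return (c-t)@Rm
def shift(goal,rot=None):
    "tool-frame shift units to goal TCP from measured pose"
    s=r.read_state();q=R.from_quat(s["eef_rot"])
    return (q.inv().apply(np.array(goal)-s["ee_pos"])/0.25).round(4)
E
python3 - <<'E'
from h import *
s=r.read_state();print(s);print(R.from_quat(s["eef_rot"]).as_matrix().round(3), r.grasp_offset)
for n in("scene","top"):
    im,d=vision.camera(n);cv2.imwrite(f"pics/{n}0.png",im);np.savez(f"{n}0.npz",im=im,d=d)
    o,dd=ray(n,256,192);print(n,o.round(3),dd.round(3),cal(n)[0][0,0])
E
```

```text
{'time': 0.0, 'joint_positions': array([ 1.22338139,  0.3328654 , -0.06472362,  1.46092131,  0.02159082,
        1.34988277, -0.08851176]), 'joint_vel': array([-6.82582952e-04, -6.12393278e-06,  7.50887771e-04,  1.33645304e-03,
       -9.01866060e-04, -9.65150292e-04,  1.23796526e-03]), 'joint_torque': array([-3.37550646e-04, -6.23267984e+01,  2.46871094e-02, -3.89908898e+01,
       -6.13256078e-02,  3.97523947e-02,  1.44970541e-04]), 'ee_pos': array([ 0.1993396 , -0.59193043,  0.1985676 ]), 'eef_rot': array([-0.69770493, -0.11482453,  0.69789515, -0.11386624]), 'ft_force': array([ 0.02602373, -0.26255   , -0.10919951]), 'torque': array([-0.04313903, -0.00712506, -0.07765408]), 'width': 0.08732014695884187}
[[-0.     0.319 -0.948]
 [ 0.001 -0.948 -0.319]
 [-1.    -0.001  0.   ]] 0.0187
scene [-0.093  1.001  1.07 ] [ 0.488 -0.558 -0.671] 457.6333514720525
top [0.455 0.241 1.84 ] [ 0.062 -0.043 -0.997] 490.93903121122224
```

View pics/scene0.png

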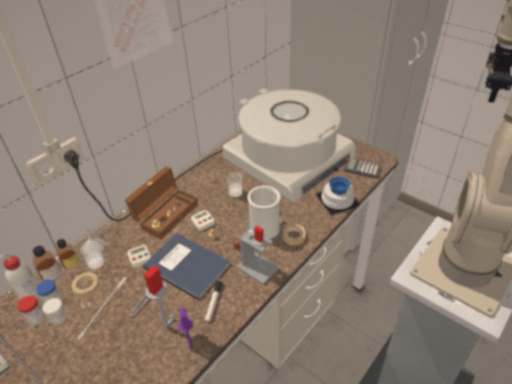

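View pics/top0.png

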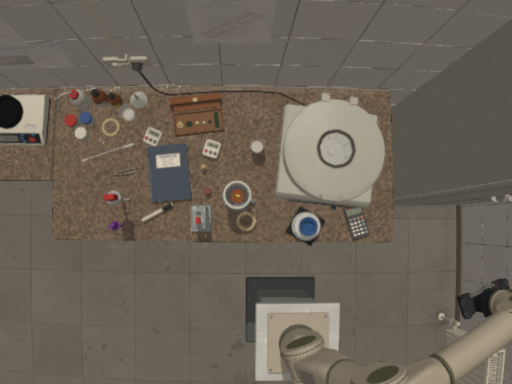

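The scene picture shows the small red rod in its grey stand at (259,234), the tank at (265,200), the block with its blue seat at (340,188), and the larger red look-alike at (153,280). In the top picture the stand is at (200,218), the tank at (238,195) and the block at (306,226). The canister's orange lid shows inside the tank.

```bash
python3 - <<'E'
from h import *
T=np.load("top0.npz");S=np.load("scene0.npz")
a=cv2.resize(T["im"][170:250,180:340],None,fx=5,fy=5,interpolation=cv2.INTER_CUBIC)
b=cv2.resize(S["im"][165:285,220:380],None,fx=4,fy=4,interpolation=cv2.INTER_CUBIC)
cv2.imwrite("pics/topc.png",a);cv2.imwrite("pics/scc.png",b)
for n,D in(("top",T),("scene",S)):
    P=cloud(n,D["d"]);im=D["im"];hsv=cv2.cvtColor(im,cv2.COLOR_BGR2HSV);H,s,v=cv2.split(hsv)
    ok=(D["d"]>0)
    m={"red":((H<8)|(H>172))&(s>150)&(v>90),"blue":(H>95)&(H<125)&(s>120)&(v>80),"orange":(H>5)&(H<22)&(s>170)&(v>100),"yellow":(H>=22)&(H<35)&(s>120)&(v>120)}
    for k,mm in m.items():
        N,l,st,c=cv2.connectedComponentsWithStats(mm.astype(np.uint8))
        for i in range(1,N):
            if st[i,4]>5:
                q=P[(l==i)&ok]
                print(n,k,c[i].round(1),st[i], (np.median(q,0).round(3),q.min(0).round(3),q.max(0).round(3)) if len(q) else "")
E
```

```text
top red [73.1 94.1] [69 90  8  9 41] (array([0.906, 0.826, 0.151]), array([0.892, 0.815, 0.141]), array([0.923, 0.845, 0.162]))
top red [ 70.  119.9] [ 65 115  11  11 103] (array([0.828, 0.86 , 0.073]), array([0.807, 0.839, 0.059]), array([0.85 , 0.883, 0.084]))
top red [ 31.4 139.4] [ 29 138   6   4  20] (array([0.759, 1.021, 0.051]), array([0.753, 1.01 , 0.044]), array([0.765, 1.033, 0.064]))
top red [108.8 196.6] [104 194  11   6  57] (array([0.533, 0.66 , 0.23 ]), array([ 0.526,  0.642, -0.001]), array([0.556, 0.73 , 0.237]))
top red [197.5 220. ] [196 218   4   5  20] (array([0.461, 0.366, 0.177]), array([0.454, 0.36 , 0.169]), array([0.468, 0.371, 0.183]))
top blue [307.7 226.3] [300 218  17  17 217] (array([ 0.442, -0.027,  0.057]), array([ 0.413, -0.055,  0.038]), array([0.471, 0.004, 0.083]))
top orange [238. 192.] [233 190  10   5  26] (array([0.565, 0.228, 0.051]), array([0.557, 0.214, 0.044]), array([0.572, 0.247, 0.06 ]))
top orange [236.1 198.9] [232 197   9   5  28] (array([0.539, 0.236, 0.053]), array([0.531, 0.221, 0.045]), array([0.546, 0.25 , 0.06 ]))
scene red [25
[... 536 characters left out ...]
cene blue [339.2 184.8] [331 178  18  15 210] (array([ 0.445, -0.037,  0.067]), array([ 0.41 , -0.058,  0.046]), array([0.472, 0.011, 0.08 ]))
scene blue [ 45.5 287.4] [ 38 282  15  11  62] (array([0.834, 0.805, 0.075]), array([0.815, 0.788, 0.068]), array([0.849, 0.819, 0.08 ]))
scene orange [ 63.  254.3] [ 62 253   4   4   7] (array([0.895, 0.712, 0.075]), array([0.892, 0.706, 0.068]), array([0.899, 0.715, 0.079]))
scene orange [ 41.1 264.3] [ 39 263   5   4   9] (array([0.9  , 0.773, 0.085]), array([0.897, 0.768, 0.081]), array([0.905, 0.777, 0.092]))
scene yellow [ 70.7 262.8] [ 63 257  15  11  84] (array([0.891, 0.704, 0.032]), array([0.884, 0.683, 0.018]), array([0.9  , 0.72 , 0.053]))
```

View pics/topc.png

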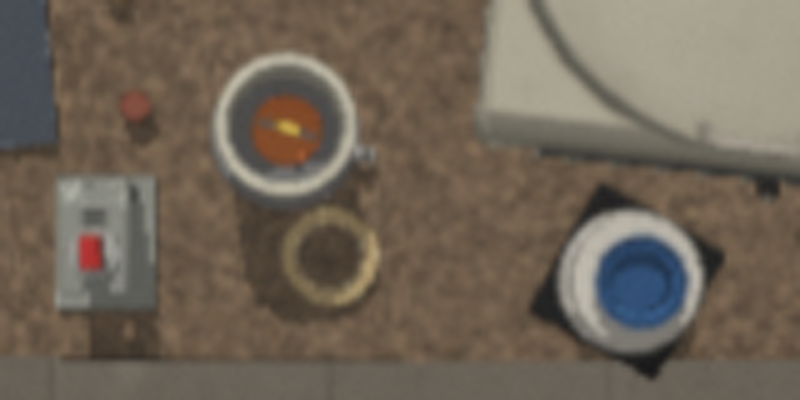

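View pics/scc.png

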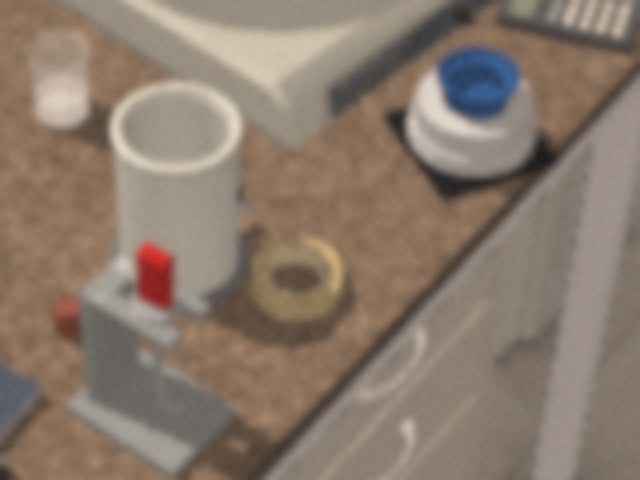

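```bash
cat > m.py <<'E'
from h import *
def grab(n,k=4):
    f=[vision.camera(n) for _ in range(k)];d=np.array([x[1] for x in f]);d[d==0]=np.nan
    return np.mean([x[0].astype(np.float32) for x in f],0),np.nanmedian(d,0)
U=8
def up(im,x0,y0,x1,y1):  # upsampled crop; pixel = (c+.5)/U-.5+x0
    return cv2.resize(im[y0:y1,x0:x1],None,fx=U,fy=U,interpolation=cv2.INTER_CUBIC)
def pix(c,x0,y0): return (np.array(c,float)+.5)/U-.5+np.array([x0,y0])
def hsv(c): return cv2.split(cv2.cvtColor(np.clip(c,0,255).astype(np.uint8),cv2.COLOR_BGR2HSV))
def big(mask):
    cs,_=cv2.findContours(mask.astype(np.uint8),cv2.RETR_EXTERNAL,cv2.CHAIN_APPROX_NONE);return max(cs,key=cv2.contourArea)
def cen(c):
    m=cv2.moments(c);return m["m10"]/m["m00"],m["m01"]/m["m00"]
def tri(p1,p2):
    (a,u),(b,v)=ray("top",*p1),ray("scene",*p2)
    s=np.linalg.lstsq(np.c_[u,-v],b-a,rcond=None)[0];A=a+u*s[0];B=b+v*s[1];return (A+B)/2,np.linalg.norm(A-B)
def circ(W):
    A=np.c_[2*W[:,:2],np.ones(len(W))];x=np.linalg.lstsq(A,(W[:,:2]**2).sum(1),rcond=None)[0];return x[:2],np.sqrt(x[2]+x[0]**2+x[1]**2)
E
python3 - <<'E'
from m import *
I={};
for n in("top","scene"): I[n]=grab(n)
np.savez("avg.npz",top=I["top"][0],scene=I["scene"][0],td=I["top"][1],sd=I["scene"][1])
box={"top":(190,210,208,230),"scene":(245,220,272,248)};p={}
for n in box:
    c=up(I[n][0],*box[n]);H,s,v=hsv(c);k=big(((H<8)|(H>170))&(s>120));p[n]=pix(cen(k),*box[n][:2])
    print(n,"handle",p[n].round(2),onz(n,*p[n],.153).round(4),cv2.minAreaRect(k))
    if n=="top":
        q=k[:,0];ys=np.arange(q[:,1].min()+10,q[:,1].max()-10)
        for f in(min,max):
            e=np.array([(f(q[q[:,1]==y][:,0]),y) for y in ys]);cf=np.polyfit(e[:,1],e[:,0],1)
            a,b=[onz(n,*pix((np.polyval(cf,y),y),*box[n][:2]),.16) for y in(ys[0],ys[-1])];print("edge yaw deg",np.degrees(np.arctan2(*(a-b)[[1,0]])).round(1))
print("tri",tri(p["top"],p["scene"]))
# blue cup
box={"top":(290,208,325,245),"scene":(322,170,358,205)}
for n in box:
    c=up(I[n][0],*box[n]);H,s,v=hsv(c);k=big((H>95)&(H<125)&(s>110))
    e=cv2.fitEllipse(k);p[n]=pix(e[0],*box[n][:2])
    for z in(.065,.07,.075,.08):
        W=np.array([onz(n,*pix(t,*box[n][:2]),z) for t in k[::4,0]]);o,rr=circ(W);print(n,"cup z",z,o.round(4),(2*rr).round(4))
print("tri",tri(p["top"],p["scene"]))
# pad & lid in tank (top)
bx=(222,180,256,212);c=up(I["top"][0],*bx);H,s,v=hsv(c)
k=big((H>=20)&(H<38)&(s>100)&(v>130));q=pix(cen(k),*bx[:2]);print("pad",q,onz("top",*q,.0855).round(4),cv2.minAreaRect(k))
pts=k[:,0].astype(float);W=np.array([onz("top",*pix(t,*bx[:2]),.0855)[:2] for t in pts]);u=np.linalg.svd(W-W.mean(0))[2][0];print("pad dir",u,np.degrees(np.arctan2(u[1],u[0])))
k=big((H<20)&(s>150));k=cv2.convexHull(k);W=np.array([onz("top",*pix(t,*bx[:2]),.051) for t in k[:,0]]);print("lid",circ(W))
# tank rim
g=c.mean(2);C=np.array(pix((0,0),0,0))
from collections import defaultdict
o=np.array([137,120.])
for name,sgn,lo,hi in(("outer",-1,100,160),("inner",-1,0,0)):
    if hi==0: continue
k=big(((s<45)&(v>150)));W=np.array([onz("top",*pix(t,*bx[:2]),.145) for t in k[:,0]]);print("rim outer",circ(W))
P=cloud("top",I["top"][1]);q=P[175:215,215:262].reshape(-1,3);q=q[(q[:,2]>.137)&(q[:,2]<.155)];print("rim cloud",len(q),circ(q),np.median(q[:,2]))
q=P[205:250,285:330].reshape(-1,3);w=q[(q[:,2]>.042)&(q[:,2]<.055)];print("block top cloud",len(w),circ(w))
cv2.imwrite("pics/tank.png",np.clip(c,0,255)[:, :])
E
```

```text
top handle [197.59 220.13] [0.4604 0.3672 0.153 ] ((65.0, 84.5), (51.0, 34.0), 90.0)
edge yaw deg 0.6
edge yaw deg 4.8
scene handle [258.31 233.27] [0.4626 0.3631 0.153 ] ((109.0, 110.5), (129.0, 68.0), 90.0)
tri (array([0.46008872, 0.36658358, 0.15771597]), np.float64(0.0007485858290167243))
top cup z 0.065 [ 0.4414 -0.0261] 0.0614
top cup z 0.07 [ 0.4414 -0.0253] 0.0612
top cup z 0.075 [ 0.4415 -0.0246] 0.061
top cup z 0.08 [ 0.4415 -0.0238] 0.0609
scene cup z 0.065 [ 0.4433 -0.0308] 0.0695
scene cup z 0.07 [ 0.4407 -0.0257] 0.0691
scene cup z 0.075 [ 0.438  -0.0206] 0.0688
scene cup z 0.08 [ 0.4353 -0.0155] 0.0684
tri (array([ 0.44101359, -0.02554791,  0.06972333]), np.float64(0.000865354663104131))
pad [237.21106481 195.13384259] [0.5513 0.2314 0.0855] ((124.95892333984375, 124.1095962524414), (37.92133331298828, 15.917596817016602), 20.556045532226562)
pad dir [-0.31576206 -0.94883841] -108.40682454766471
lid (array([0.5443346 , 0.23379022]), np.float64(0.019138939983312536))
rim outer (array([0.55072812, 0.23366111]), np.float64(0.04810282021212675))
rim cloud 201 (array([0.5488897 , 0.23283999]), np.float64(0.044585997712028286)) 0.1443378162998297
block top cloud 346 (array([ 0.44379191, -0.0241516 ]), np.float64(0.03528581286519911))[ WARN:0@6.760] global loadsave.cpp:1063 imwrite_ Unsupported depth image for selected encoder is fallbacked to CV_8U.
```

View pics/tank.png

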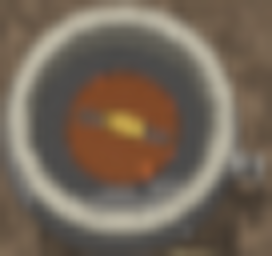

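The crop shows the rim centred near (122,120), the orange lid with its yellow pad at (125,124), and the bail bar running from (92,118) to (160,133), about 12–20° off the image horizontal. I'll move to the stand now.

```bash
cat >> m.py <<'E'
def go(goal,yaw=None):
    "shift/turn numbers from the measured pose to TCP goal; yaw = rod yaw deg (tool y at yaw-90)"
    s=r.read_state();q=R.from_quat(s["eef_rot"]);M=q.as_matrix();o=""
    cy=np.degrees(np.arctan2(M[1,1],M[0,1]))+90;tilt=np.degrees(np.arccos(-M[2,0]))
    if yaw is not None: o=f"turn {(((q.inv()*R.from_matrix(np.c_[[0,0,-1],[np.sin(np.radians(yaw)),-np.cos(np.radians(yaw)),0],[-np.cos(np.radians(yaw)),-np.sin(np.radians(yaw)),0]])).as_rotvec())/1.5).round(4)}"
    print("t",round(s["time"],2),"pos",s["ee_pos"].round(4),"yaw",cy.round(2),"tilt",tilt.round(2),"F",s["ft_force"].round(2),"w",round(s["width"],4),"shift",(q.inv().apply(np.array(goal)-s["ee_pos"])/.25).round(4),o)
E
P="python3 -m pendant"
R6(){ :; }
python3 -m pendant '-0.64 -0.327 -0.785 0.193 0 0;-0.64 -0.327 -0.785 0.193 0 0;-0.64 -0.327 -0.785 0.193 0 0;-0.64 -0.327 -0.785 0.193 0 0;-0.64 -0.327 -0.785 0.193 0 0;-0.64 -0.327 -0.785 0.193 0 0;-0.64 -0.327 -0.785 0.193 0 0' 1 50
python3 -m pendant '0 -1 -0.4 0 0 0;0 -1 -0.4 0 0 0;0 -1 -0.4 0 0 0;0 -1 -0.4 0 0 0;0 -1 -0.4 0 0 0;0 -1 -0.4 0 0 0'
python3 -m pendant '0 -1 0 0 0 0;0 -1 0 0 0 0;0 -1 0 0 0 0;0 -1 0 0 0 0;0 -1 0 0 0 0'
python3 -m pendant '0 -1 0 0 0 0;0 -1 0 0 0 0;0 -1 0 0 0 0;0 -1 0 0 0 0;0 -1 0 0 0 0;0 -1 0 0 0 0;0 -1 0 0 0 0'
python3 - <<'E'
from m import *
go((.4605,.3665,.136),2)
d=np.load("avg.npz");bx=(188,200,216,236);c=up(d["top"],*bx);H,s,v=hsv(c)
g=cv2.GaussianBlur(np.clip(c,0,255).astype(np.uint8),(0,0),3)
L=cv2.HoughLinesP(cv2.Canny(g,15,40),1,np.pi/360,50,minLineLength=70,maxLineGap=10)
for l in (L[:,0] if L is not None else []):
    a=onz("top",*pix(l[:2],*bx[:2]),.1);b=onz("top",*pix(l[2:],*bx[:2]),.1);print(l,np.degrees(np.arctan2((b-a)[1],(b-a)[0])).round(1)%90)
E
```

```text
time: 1.2
ee_pos: [0.3616, -0.451, 0.361]
eef_rot: [0.708, 0.013, -0.706, 0.015]
ft_force: [-0.5, 0.0, 0.3]
width: 0.0869
time: 1.8
ee_pos: [0.4509, -0.1956, 0.3583]
eef_rot: [-0.707, -0.014, 0.707, -0.013]
ft_force: [0.0, -0.8, -0.5]
width: 0.0869
time: 2.3
ee_pos: [0.4411, 0.0507, 0.3581]
eef_rot: [-0.707, -0.011, 0.707, -0.011]
ft_force: [0.9, -0.7, 0.4]
width: 0.087
time: 3.0
ee_pos: [0.4332, 0.3002, 0.3575]
eef_rot: [-0.706, -0.012, 0.708, -0.013]
ft_force: [-0.0, -1.4, 0.1]
width: 0.0867
t 3.0 pos [0.4332 0.3002 0.3575] yaw 2.06 tilt 0.17 F [-0.02 -1.43  0.1 ] w 0.0867 shift [ 0.8855 -0.2619 -0.121 ] turn [ 0.0007  0.0018 -0.0005]
[181  50 184 175] 2.0
```

```bash

python3 -m pendant '0.3 -0.262 -0.121 0 0 0;0.5 -0.262 -0.121 0 0 0;0.65 -0.262 -0.121 0 0 0;0.75 -0.262 -0.121 0 0 0;0.82 -0.262 -0.121 0 0 0;0.886 -0.262 -0.121 0 0 0;0.886 -0.262 -0.121 0 0 0' 
python3 - <<'E'
from m import *
go((.4605,.3665,.136),2)
im,d=vision.camera("scene");cv2.imwrite("pics/g1.png",up(im.astype(np.float32),230,180,300,260))
E
```

```text
time: 3.7
ee_pos: [0.4613, 0.3644, 0.1358]
eef_rot: [-0.706, -0.01, 0.708, -0.013]
ft_force: [0.2, -0.4, 0.1]
width: 0.0868
t 3.7 pos [0.4613 0.3644 0.1358] yaw 1.86 tilt 0.21 F [ 0.24 -0.43  0.06] w 0.0868 shift [-0.0009 -0.0084  0.0029] turn [-0.0016  0.0014 -0.0019][ WARN:0@1.111] global loadsave.cpp:1063 imwrite_ Unsupported depth image for selected encoder is fallbacked to CV_8U.
```

View pics/g1.png

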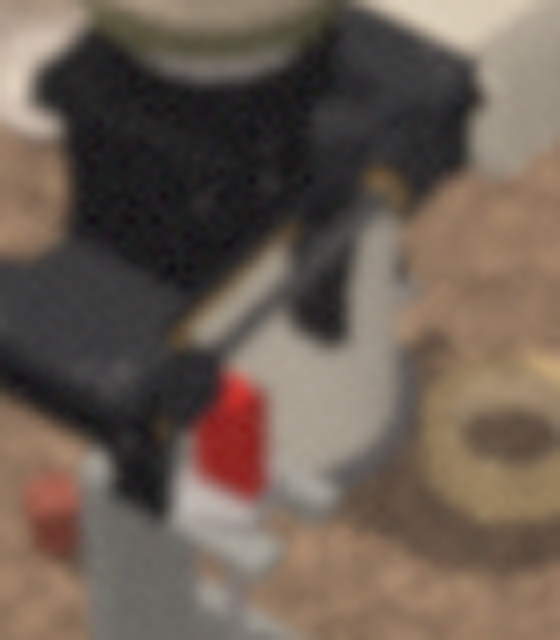

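The fingers straddle the red handle at (232,435) above the fork. Next I close on it.

```bash

python3 -m pendant '0 -0.006 0 0 0 0;0 -0.006 0 0 0 0;0 -0.006 0 0 0 0;0 -0.006 0 0 0 0;0 -0.006 0 0 0 0;0 -0.006 0 0 0 0;0 -0.006 0 0 0 0;0 -0.006 0 0 0 0' -1 50
python3 -m pendant '0 0 0 0 0 0;0 0 0 0 0 0'
python3 - <<'E'
from m import *
go((.4605,.3665,.136),2)
b={"top":(190,210,208,230),"scene":(245,220,272,248)};n="scene"
im,d=grab(n,2);c=up(im,*b[n]);H,s,v=hsv(c);k=big(((H<8)|(H>170))&(s>120));x,y,w,h=cv2.boundingRect(k);print(pix((x,y),*b[n][:2]),pix((x+w,y+h),*b[n][:2]))
E
```

```text
time: 4.55
ee_pos: [0.4607, 0.3688, 0.1378]
eef_rot: [-0.707, -0.012, 0.707, -0.013]
ft_force: [-0.6, 0.4, -0.7]
width: 0.0309
time: 4.75
ee_pos: [0.4607, 0.3688, 0.1378]
eef_rot: [-0.707, -0.012, 0.707, -0.013]
ft_force: [0.4, -0.7, 0.7]
width: 0.015
t 4.75 pos [0.4607 0.3688 0.1378] yaw 2.02 tilt 0.01 F [ 0.43 -0.72  0.65] w 0.015 shift [0.0072 0.009  0.0011] turn [ 0.0002  0.     -0.0001]
[254.1875 226.0625] [263.0625 241.9375]m.py:4: RuntimeWarning: All-NaN slice encountered
  return np.mean([x[0].astype(np.float32) for x in f],0),np.nanmedian(d,0)
```

```bash

python3 -m pendant '0 0 0 0 0 0;-0.04 0 0 0 0 0;-0.1 0 0 0 0 0;-0.2 0 0 0 0 0;-0.35 0 0 0 0 0;-0.5 0 0 0 0 0;-0.66 0 0 0 0 0;-0.66 0 0 0 0 0'
python3 -m pendant '0 0 0 0 0 0;0 0 0 0 0 0'
python3 - <<'E'
from m import *
go((.55,.2335,.31),-16)
I={}
p={}
for n in("top","scene"):
    I[n],_=grab(n,3)
s=r.read_state();gp=s["ee_pos"]+np.array([0,0,.0152])
print("pred grip",gp,{n:proj(n,gp).round(1) for n in I})
for n in I:
    u=proj(n,gp)[0].astype(int);b=(u[0]-16,u[1]-18,u[0]+16,u[1]+18)
    c=up(I[n],*b);H,S,v=hsv(c);m=((H<8)|(H>170))&(S>120)
    if m.any():
        k=big(m);p[n]=pix(cen(k),*b[:2]);print(n,p[n],cv2.boundingRect(k))
u=proj("scene",gp-[0,0,.06])[0].astype(int);cv2.imwrite("pics/lift.png",up(I["scene"],u[0]-35,u[1]-35,u[0]+40,u[1]+40).clip(0,255).astype(np.uint8))
E
```

```text
time: 5.65
ee_pos: [0.4615, 0.371, 0.3098]
eef_rot: [0.709, 0.015, -0.704, 0.011]
ft_force: [0.5, 1.5, -1.4]
width: 0.0137
time: 5.85
ee_pos: [0.4604, 0.3686, 0.3023]
eef_rot: [-0.707, -0.012, 0.707, -0.013]
ft_force: [0.5, -0.7, -1.9]
width: 0.0134
t 5.85 pos [0.4604 0.3686 0.3023] yaw 2.03 tilt 0.06 F [ 0.48 -0.69 -1.86] w 0.0134 shift [-0.0306  0.5526 -0.3389] turn [ 0.2098  0.0004 -0.0006]
pred grip [0.46056558 0.3686841  0.3175116 ] {'top': array([[193.1, 219.9]]), 'scene': array([[255.8, 189.6]])}
scene [257.59617991 188.93881973] (109, 69, 79, 148)
```

View pics/lift.png

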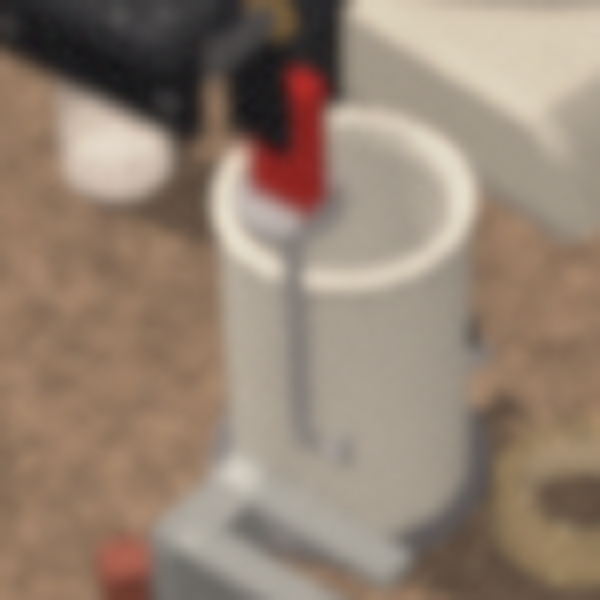

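The rod hangs straight in the gripper over the stand. Its foot shows near (303,445) and its hook tip near (343,455), pointing to -x. I'll compare this with the kinematics to find the camera bias.

```bash

python3 - <<'E'
from m import *
s=r.read_state();gp=s["ee_pos"]+np.array([0,0,.0152])
u=proj("scene",gp-[0,0,.06])[0].astype(int)
f=lambda p:pix(p,u[0]-35,u[1]-35)
ob={"shaft mid":((297,340),gp-[0,0,.075]),"foot":((303,447),gp-[0,0,.132])}
for k,(o,w) in ob.items(): print(k,"obs",f(o).round(2),"pred",proj("scene",w).round(2))
print("per mm", (proj("scene",gp+[.01,0,0])-proj("scene",gp))/10,(proj("scene",gp+[0,.01,0])-proj("scene",gp))/10,(proj("scene",gp+[0,0,.01])-proj("scene",gp))/10)
# top: bail bar darkness, grey (unsaturated) inside the lid
d=np.load("avg.npz");bx=(222,180,256,212);c=up(d["top"],*bx);H,S,v=hsv(c)
lid=np.zeros(S.shape,np.uint8);cv2.circle(lid,(124,124),44,1,-1)
m=(lid>0)&(((S<150)&(v<120))|((H>=20)&(H<38)))
N,l,st,cc=cv2.connectedComponentsWithStats(m.astype(np.uint8))
for i in range(1,N):
    if st[i,4]>30:
        y,x=np.nonzero(l==i);W=np.array([onz("top",*pix(t,*bx[:2]),.078)[:2] for t in np.c_[x,y][::3]]);U_,sv,vt=np.linalg.svd(W-W.mean(0),full_matrices=False);print(st[i],W.mean(0).round(4),vt[0],np.degrees(np.arctan2(vt[0][1],vt[0][0]))%180-90,sv)
# tank in scene: rim ellipse
b=(235,178,295,245);c=up(d["scene"],*b);g=hsv(c)
k=big((g[1]<60)&(g[2]>190)) ;e=cv2.boundingRect(k);print("rim scene bbox",e)
W=np.array([onz("scene",*pix(t,*b[:2]),.145) for t in k[:,0]]);print(circ(W))
P=cloud("scene",d["sd"])[178:245,235:295].reshape(-1,3);q=P[(P[:,2]>.138)&(P[:,2]<.152)];print(len(q),circ(q),q.min(0),q.max(0))
E
```

```text
shaft mid obs [257.69 214.06] pred [[256.67 211.25]]
foot obs [258.44 227.44] pred [[257.27 226.53]]
per mm [[-0.31077338 -0.16557889]] [[-0.26038674  0.21511943]] [[-0.01190529 -0.3037639 ]]
[ 80 106  22  22 393] [0.555 0.247] [-0.97698632 -0.21330199] -77.68407208334716 [0.02943607 0.02877641]
[107 115  37  21 492] [0.5517 0.2314] [-0.3052124 -0.9522843] -17.770943144965827 [0.05559319 0.02347025]
[146 124  22  24 373] [0.547  0.2178] [-0.72975447 -0.6837093 ] -46.86581477403766 [0.03061398 0.02524516]
rim scene bbox (104, 61, 258, 179)
(array([0.55040419, 0.23277985]), np.float64(0.048446815923317725))
298 (array([0.5184096 , 0.28320134]), np.float64(0.07857974700568687)) [0.44724249 0.18722925 0.13804471] [0.59817269 0.37479713 0.15179627]
```

```bash

python3 -m pendant '-0.03 0.15 -0.11 0.05 0 0;-0.03 0.3 -0.22 0.11 0 0;-0.03 0.45 -0.34 0.16 0 0;-0.03 0.55 -0.42 0.21 0 0;-0.03 0.594 -0.45 0.21 0 0;-0.03 0.594 -0.45 0.21 0 0;-0.03 0.594 -0.45 0.21 0 0'
python3 -m pendant '0 0 0 0 0 0;0 0 0 0 0 0;0 0 0 0 0 0'
python3 - <<'E'
from m import *
go((.5781,.2241,.1778),-16)
im,_=grab("scene",3);b=(235,160,305,240)
s=r.read_state();f=s["ee_pos"]-[0,0,.1208];X=np.array([.961,-.276,0])
for n,w in(("foot",f),("tip",f-.018*X+[0,0,.0145]),("shaft60",f+[0,0,.06])): print(n,proj("scene",w).round(2),((proj("scene",w)-b[:2]+.5)*U-.5).round(0))
cv2.imwrite("pics/over.png",up(im,*b).clip(0,255).astype(np.uint8))
E
```

```text
time: 6.85
ee_pos: [0.5772, 0.2264, 0.3104]
eef_rot: [-0.7, 0.097, 0.701, 0.098]
ft_force: [-0.7, 1.2, -1.5]
width: 0.0139
time: 7.15
ee_pos: [0.5778, 0.2254, 0.3105]
eef_rot: [0.7, -0.098, -0.7, -0.098]
ft_force: [-0.8, 0.4, -1.4]
width: 0.0135
t 7.15 pos [0.5778 0.2254 0.3105] yaw -15.92 tilt 0.01 F [-0.82  0.4  -1.39] w 0.0135 shift [ 0.531   0.0048 -0.0025] turn [ 0.0009 -0.0001  0.0001]
foot [[257.57 179.76]] [[184. 162.]]
tip [[260.94 179.24]] [[211. 157.]]
shaft60 [[257.02 163.87]] [[180.  34.]]
```

View pics/over.png

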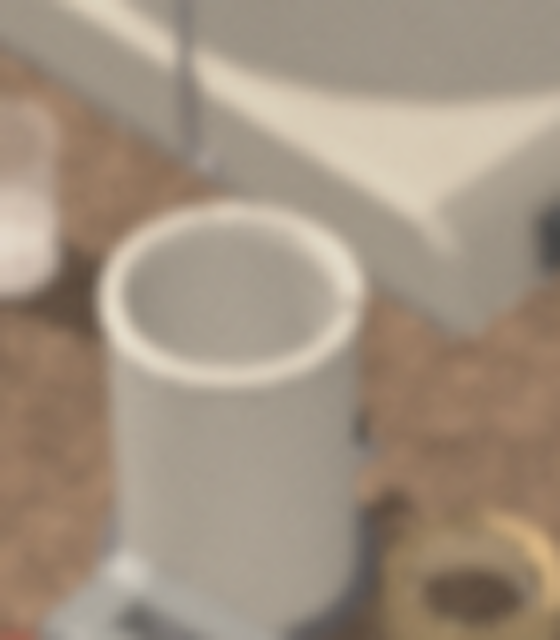

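The shaft hangs at (190,100) over the rear of the tank, within about 1–2 mm of the prediction and slightly to -x. I'll add 1.5 mm of margin at the entry and descend slowly.

```bash

python3 -m pendant '0 0.0045 -0.009 0 0 0;0.08 0.0045 -0.009 0 0 0;0.18 0.0045 -0.009 0 0 0;0.28 0.0045 -0.009 0 0 0;0.35 0.0045 -0.009 0 0 0;0.4 0.0045 -0.009 0 0 0'
python3 -m pendant '0.02 0 0 0 0 0;0.04 0 0 0 0 0;0.06 0 0 0 0 0;0.06 0 0 0 0 0'
python3 -m pendant '0.025 0 0 0 0 0;0.05 0 0 0 0 0;0.07 0 0 0 0 0;0.07 0 0 0 0 0;0.07 0 0 0 0 0'
python3 - <<'E'
from m import *
go((.5796,.2237,.1778),-16)
E
```

```text
time: 7.9
ee_pos: [0.58, 0.2222, 0.2089]
eef_rot: [-0.7, 0.099, 0.701, 0.098]
ft_force: [0.1, -0.1, -1.6]
width: 0.0135
time: 8.3
ee_pos: [0.5802, 0.2227, 0.1952]
eef_rot: [-0.7, 0.099, 0.7, 0.099]
ft_force: [-0.3, -0.1, -1.5]
width: 0.0133
time: 8.8
ee_pos: [0.5802, 0.2227, 0.1778]
eef_rot: [-0.7, 0.099, 0.7, 0.099]
ft_force: [0.7, 0.4, -0.4]
width: 0.0138
t 8.8 pos [0.5802 0.2227 0.1778] yaw -16.02 tilt 0.01 F [ 0.69  0.41 -0.4 ] w 0.0138 shift [-0.0001 -0.0032  0.0035] turn [-0.0003  0.0001 -0.0001]
```

```bash

python3 -m pendant '0 -0.003 0.02 0 0 0;0 -0.003 0.04 0 0 0;0 -0.003 0.06 0 0 0;0 -0.003 0.08 0 0 0;0 -0.003 0.08 0 0 0;0 -0.003 0.08 0 0 0'
python3 -m pendant '-0.012 0 0 0 0 0;-0.024 0 0 0 0 0;-0.036 0 0 0 0 0;-0.048 0 0 0 0 0;-0.06 0 0 0 0 0;-0.06 0 0 0 0 0;-0.06 0 0 0 0 0'
python3 - <<'E'
from m import *
go((.5796,.2237,.1778),-16)
E
```

```text
time: 9.4
ee_pos: [0.5612, 0.2289, 0.178]
eef_rot: [0.7, -0.099, -0.7, -0.098]
ft_force: [0.6, -0.1, -1.7]
width: 0.0133
time: 10.1
ee_pos: [0.5611, 0.2289, 0.1926]
eef_rot: [-0.7, 0.099, 0.7, 0.099]
ft_force: [0.7, 1.0, -2.9]
width: 0.0139
t 10.1 pos [0.5611 0.2289 0.1926] yaw -16.02 tilt 0.01 F [ 0.7   1.01 -2.92] w 0.0139 shift [ 0.0594 -0.0003 -0.0768] turn [-0.0003  0.0001 -0.0001]
```

```bash

python3 -m pendant '-0.01 0 0 0 0 0;-0.02 0 0 0 0 0;-0.03 0 0 0 0 0;-0.04 0 0 0 0 0;-0.05 0 0 0 0 0;-0.06 0 0 0 0 0;-0.06 0 0 0 0 0'
python3 - <<'E'
from m import *
f=[]
for i in range(4):
    im,_=vision.camera("top");f.append(r.read_state()["ft_force"])
print(np.mean(f,0));go((.5796,.2237,.1778),-16)
cv2.imwrite("pics/hook.png",up(im.astype(np.float32),200,160,270,240).clip(0,255).astype(np.uint8))
E
```

```text
time: 10.8
ee_pos: [0.5614, 0.2291, 0.2083]
eef_rot: [0.7, -0.098, -0.7, -0.099]
ft_force: [0.4, 0.4, -4.2]
width: 0.0132
[ 0.11129496 -0.08981085 -3.97905031]
t 11.0 pos [0.5611 0.2289 0.2077] yaw -16.03 tilt 0.01 F [ 0.41 -0.25 -3.68] w 0.0136 shift [ 0.1196 -0.0004 -0.0768] turn [-0.0003  0.0001 -0.0001]
```

```bash

python3 -m pendant '-0.04 0 0 0 0 0;-0.12 0 0 0 0 0;-0.2 0 0 0 0 0;-0.28 0 0 0 0 0;-0.36 0 0 0 0 0;-0.44 0 0 0 0 0;-0.52 0 0 0 0 0;-0.58 0 0 0 0 0'
python3 -m pendant '-0.02 0 0 0 0 0;-0.02 0 0 0 0 0;-0.02 0 0 0 0 0;-0.02 0 0 0 0 0;-0.02 0 0 0 0 0'
python3 - <<'E'
from m import *
im,_=vision.camera("scene")
go((.4415,-.0252,.36),0)
cv2.imwrite("pics/carry.png",up(im.astype(np.float32),225,130,305,205).clip(0,255).astype(np.uint8))
E
```

```text
time: 11.8
ee_pos: [0.5612, 0.2292, 0.355]
eef_rot: [0.701, -0.098, -0.7, -0.099]
ft_force: [0.4, 0.2, -4.0]
width: 0.0134
time: 12.3
ee_pos: [0.561, 0.2288, 0.3571]
eef_rot: [-0.7, 0.099, 0.701, 0.098]
ft_force: [0.1, -0.4, -3.5]
width: 0.0134
t 12.35 pos [0.5611 0.2288 0.3573] yaw -16.03 tilt 0.05 F [ 0.34  0.82 -4.48] w 0.0135 shift [-0.0101  1.1086  0.1793] turn [-0.1865  0.0004 -0.0003]
```

View pics/carry.png

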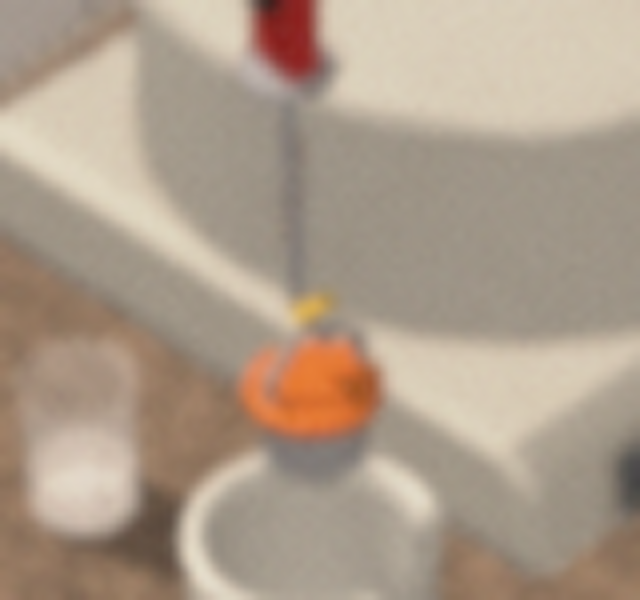

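The canister hangs from the hook with its lid at (311,388), clear of the tank. I'll carry it smoothly over to the block.

```bash

python3 -m pendant '0 0.02 0.003 0 0 0;0 0.06 0.008 0 0 0;0 0.12 0.015 0 0 0;0 0.2 0.026 0 0 0;0 0.28 0.036 0 0 0;0 0.36 0.046 0 0 0;0 0.44 0.056 0 0 0;0 0.52 0.066 0 0 0'
python3 -m pendant '0 0.08 0.01 0 0 0;0 0.16 0.02 0 0 0;0 0.24 0.031 0 0 0;0 0.32 0.041 0 0 0;0 0.4 0.051 0 0 0;0 0.47 0.06 0 0 0;0 0.52 0.067 0 0 0;0 0.55 0.071 0 0 0'
python3 -m pendant '0 0.02 0.003 0 0 0;0 0.035 0.004 0 0 0;0 0.038 0.004 0 0 0;0 0.038 0.004 0 0 0;0 0.038 0.004 0 0 0;0 0.038 0.004 0 0 0;0 0.038 0.004 0 0 0;0 0.038 0.004 0 0 0'
python3 -m pendant '0 0 0 0 0 0;0 0 0 0 0 0;0 0 0 0 0 0;0 0 0 0 0 0;0 0 0 0 0 0'
python3 - <<'E'
from m import *
go((.4506,-.0278,.357),-16)
s=r.read_state();f=s["ee_pos"]-[0,0,.1208];X=np.array([.961,-.276,0])
lidz=f[2]+.008-.033
for i in range(4):
    im,_=grab("scene",2);b=(290,90,370,210);c=up(im,*b);H,S,v=hsv(c);m=(H<20)&(H>4)&(S>150)&(v>90)
    k=big(m);hull=cv2.convexHull(k);p=pix(cen(hull),*b[:2]);print(p.round(2),onz("scene",*p,lidz).round(4),cv2.boundingRect(k))
w=f-.0095*X;w[2]=lidz;print("pred lid",w.round(4),proj("scene",w).round(2), "foot",proj("scene",f).round(2))
k=big((H>95)&(H<125)&(S>110));W=np.array([onz("scene",*pix(t,*b[:2]),.07) for t in k[::4,0]]);print("cup",circ(W))
cv2.imwrite("pics/block.png",up(im,300,115,370,205).clip(0,255).astype(np.uint8))
im,d=vision.camera("top");cv2.imwrite("pics/blockt.png",up(im.astype(np.float32),270,190,345,255).clip(0,255).astype(np.uint8))
H,S,v=hsv(im);m=(H<20)&(H>4)&(S>150)&(v>90);m[:,:280]=0;m[:205]=0;print("top orange px",m.sum(),np.argwhere(m).mean(0) if m.any() else "")
E
```

```text
time: 13.15
ee_pos: [0.5087, 0.1071, 0.3579]
eef_rot: [0.7, -0.099, -0.7, -0.099]
ft_force: [1.0, -0.9, -4.6]
width: 0.0135
time: 13.95
ee_pos: [0.4536, -0.0201, 0.358]
eef_rot: [0.7, -0.1, -0.7, -0.099]
ft_force: [0.3, -0.4, -4.1]
width: 0.0138
time: 14.75
ee_pos: [0.4509, -0.0274, 0.3578]
eef_rot: [0.7, -0.098, -0.7, -0.098]
ft_force: [-0.4, -0.4, -3.9]
width: 0.0133
time: 15.25
ee_pos: [0.4508, -0.0275, 0.3578]
eef_rot: [0.7, -0.099, -0.7, -0.099]
ft_force: [0.9, -0.7, -3.2]
width: 0.013
t 15.25 pos [ 0.4508 -0.0275  0.3578] yaw -16.03 tilt 0.01 F [ 0.94 -0.75 -3.22] w 0.013 shift [0.0033 0.0013 0.0006] turn [-0.0003 -0.     -0.0001]
[343.89 149.6 ] [ 0.4413 -0.029   0.212 ] (373, 442, 123, 76)
[343.88 149.59] [ 0.4413 -0.029   0.212 ] (373, 442, 123, 76)
[343.89 149.58] [ 0.4413 -0.0291  0.212 ] (373, 442, 123, 76)
[343.88 149.59] [ 0.4413 -0.029   0.212 ] (373, 442, 123, 76)
pred lid [ 0.4417 -0.0249  0.212 ] [[343.06 150.18]] foot [[341.76 142.11]]
cup (array([ 0.4406767 , -0.02569118]), np.float64(0.034537293897108516))
top orange px 7 [231.71428571 311.14285714]m.py:4: RuntimeWarning: All-NaN slice encountered
  return np.mean([x[0].astype(np.float32) for x in f],0),np.nanmedian(d,0)
```

View pics/block.png

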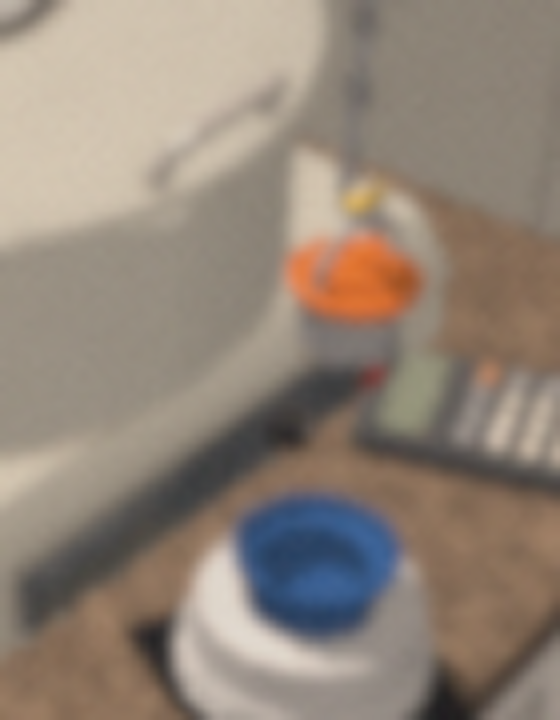

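The lid at (355,275) hangs level above the cup at (318,560). The scene view reads about 4 mm low in y compared with the robot, so I'm shifting 1 mm in +y and lowering while watching the force.

```bash

python3 -m pendant '0.02 -0.0046 0.001 0 0 0;0.08 -0.0046 0.001 0 0 0;0.16 -0.0046 0.001 0 0 0;0.24 -0.0046 0.001 0 0 0;0.31 -0.0046 0.001 0 0 0;0.36 -0.0046 0.001 0 0 0;0.38 -0.0046 0.001 0 0 0;0.38 -0.0046 0.001 0 0 0'
python3 -m pendant '0.02 0 0 0 0 0;0.04 0 0 0 0 0;0.06 0 0 0 0 0;0.08 0 0 0 0 0;0.1 0 0 0 0 0;0.1 0 0 0 0 0'
python3 -m pendant '0.015 0 0 0 0 0;0.03 0 0 0 0 0;0.03 0 0 0 0 0'
python3 -m pendant '0.015 0 0 0 0 0;0.03 0 0 0 0 0;0.03 0 0 0 0 0'
```

```text
time: 16.5
ee_pos: [0.4508, -0.0263, 0.2625]
eef_rot: [-0.7, 0.099, 0.7, 0.099]
ft_force: [-0.2, -0.1, -3.5]
width: 0.0134
time: 17.1
ee_pos: [0.4506, -0.0264, 0.2371]
eef_rot: [-0.7, 0.099, 0.701, 0.099]
ft_force: [-0.3, -0.2, -4.1]
width: 0.0137
time: 17.4
ee_pos: [0.4507, -0.0264, 0.2298]
eef_rot: [-0.7, 0.099, 0.7, 0.099]
ft_force: [-0.6, -0.2, -4.4]
width: 0.0134
time: 17.7
ee_pos: [0.4509, -0.0264, 0.2225]
eef_rot: [-0.7, 0.099, 0.7, 0.099]
ft_force: [-0.2, -0.4, -0.9]
width: 0.0134
```

```bash

python3 -m pendant '0.012 0 0 0 0 0;0.024 0 0 0 0 0;0.024 0 0 0 0 0'
python3 -m pendant '0.01 0 0 0 0 0;0.021 0 0 0 0 0;0.021 0 0 0 0 0'
python3 -m pendant '0 0 -0.015 0 0 0;0 0 -0.03 0 0 0;0 0 -0.045 0 0 0;0 0 -0.06 0 0 0;0 0 -0.075 0 0 0;0 0 -0.085 0 0 0;0 0 -0.085 0 0 0'
```

```text
time: 18.0
ee_pos: [0.4508, -0.0264, 0.2165]
eef_rot: [-0.7, 0.099, 0.7, 0.099]
ft_force: [-0.2, 0.4, -0.8]
width: 0.0136
time: 18.3
ee_pos: [0.4508, -0.0264, 0.2112]
eef_rot: [-0.7, 0.099, 0.7, 0.099]
ft_force: [0.9, -0.3, -1.4]
width: 0.0135
time: 19.0
ee_pos: [0.4716, -0.0323, 0.2115]
eef_rot: [-0.7, 0.099, 0.7, 0.099]
ft_force: [0.1, -0.4, -1.2]
width: 0.0138
```

```bash

python3 -m pendant '-0.04 0 0 0 0 0;-0.1 0 0 0 0 0;-0.2 0 0 0 0 0;-0.34 -0.1 0 0 0 0;-0.36 -0.3 0 0 0 0;-0.36 -0.5 0 0 0 0;-0.36 -0.7 0 0 0 0;-0.36 -0.7 0 0 0 0'
python3 -m pendant '0 0 0 0 0 0;0 0 0 0 0 0;0 0 0 0 0 0'
python3 - <<'E'
from m import *
go((.4508,-.0264,.26),-16)
I={n:grab(n,4)[0] for n in("top","scene")}
b={"top":(288,206,328,246),"scene":(315,150,370,205)};p={};pp={}
for n in b:
    c=up(I[n],*b[n]);H,S,v=hsv(c)
    m=(H>=20)&(H<38)&(S>90)&(v>110);k=big(m);p[n]=pix(cen(k),*b[n][:2]);y,x=np.nonzero(m)
    W=np.array([onz(n,*pix(t,*b[n][:2]),.113)[:2] for t in np.c_[x,y][::3]]);vt=np.linalg.svd(W-W.mean(0),full_matrices=False)[2][0]
    print(n,"pad",p[n].round(2),onz(n,*p[n],.115).round(4),cv2.boundingRect(k),"yaw",np.degrees(np.arctan2(vt[1],vt[0]))%180-90)
    k=cv2.convexHull(big((H<20)&(H>3)&(S>140)));q=pix(cen(k),*b[n][:2]);print("lid",onz(n,*q,.081).round(4),cv2.boundingRect(k));pp[n]=q
    k=big((H>95)&(H<125)&(S>110));W=np.array([onz(n,*pix(t,*b[n][:2]),.075) for t in cv2.convexHull(k)[:,0]]);print("cup",circ(W))
print("tri pad",tri(p["top"],p["scene"]),"lid",tri(pp["top"],pp["scene"]))
a=up(I["top"],*b["top"]);c=up(I["scene"],320,155,360,195)
cv2.imwrite("pics/set.png",np.hstack([a,c]).clip(0,255).astype(np.uint8))
E
```

```text
time: 19.8
ee_pos: [0.519, 0.1435, 0.3021]
eef_rot: [-0.7, 0.094, 0.701, 0.097]
ft_force: [-0.8, 0.4, -2.0]
width: 0.0134
time: 20.1
ee_pos: [0.5198, 0.1345, 0.3019]
eef_rot: [0.7, -0.1, -0.7, -0.099]
ft_force: [-0.1, -0.4, -1.4]
width: 0.0138
t 20.1 pos [0.5198 0.1345 0.3019] yaw -16.16 tilt 0.06 F [-0.08 -0.39 -1.41] w 0.0138 shift [0.1681 0.6948 0.0862] turn [-0.0019 -0.0005 -0.0004]Traceback (most recent call last):
  File "<stdin>", line 7, in <module>
  File "m.py", line 11, in big
    cs,_=cv2.findContours(mask.astype(np.uint8),cv2.RETR_EXTERNAL,cv2.CHAIN_APPROX_NONE);return max(cs,key=cv2.contourArea)
                                                                                                ~~~^^^^^^^^^^^^^^^^^^^^^^^^
ValueError: max() iterable argument is empty
```

```bash

python3 -m pendant '-0.08 -0.2 0.1 0 0 0;-0.08 -0.4 0.2 0 0 0;-0.08 -0.6 0.3 0 0 0;-0.08 -0.7 0.3 0 0 0;-0.08 -0.7 0.3 0 0 0;-0.08 -0.7 0.3 0 0 0'
cat > see.py <<'E'
from m import *
go((.4508,-.0264,.26),-16)
I={n:grab(n,4)[0] for n in("top","scene")}
b={"top":(288,206,328,246),"scene":(315,150,370,205)};p={};pp={}
a=up(I["top"],*b["top"]);c=up(I["scene"],320,155,360,195)
cv2.imwrite("pics/set.png",np.hstack([a,c]).clip(0,255).astype(np.uint8))
for n in b:
  try:
    c=up(I[n],*b[n]);H,S,v=hsv(c)
    m=(H>=20)&(H<38)&(S>90)&(v>110);k=big(m);p[n]=pix(cen(k),*b[n][:2]);y,x=np.nonzero(m)
    W=np.array([onz(n,*pix(t,*b[n][:2]),.113)[:2] for t in np.c_[x,y][::3]]);vt=np.linalg.svd(W-W.mean(0),full_matrices=False)[2][0]
    print(n,"pad",p[n].round(2),onz(n,*p[n],.115).round(4),cv2.boundingRect(k),"yaw",np.degrees(np.arctan2(vt[1],vt[0]))%180-90)
    k=cv2.convexHull(big((H<20)&(H>3)&(S>140)));q=pix(cen(k),*b[n][:2]);print("lid",onz(n,*q,.081).round(4),cv2.boundingRect(k));pp[n]=q
    k=big((H>95)&(H<125)&(S>110));W=np.array([onz(n,*pix(t,*b[n][:2]),.075) for t in cv2.convexHull(k)[:,0]]);print("cup",circ(W))
  except Exception as e: print(n,e)
if len(pp)==2: print("tri pad",tri(p["top"],p["scene"]),"lid",tri(pp["top"],pp["scene"]))
E
python3 see.py
```

```text
time: 21.1
ee_pos: [0.4946, 0.3281, 0.3213]
eef_rot: [-0.7, 0.097, 0.701, 0.097]
ft_force: [0.2, 0.8, -1.2]
width: 0.0136
t 21.1 pos [0.4946 0.3281 0.3213] yaw -15.77 tilt 0.04 F [ 0.19  0.8  -1.22] w 0.0136 shift [ 0.2445  1.4121 -0.2171] turn [0.0027 0.0004 0.0002]
top pad [308.73 226.15] [ 0.442  -0.0218  0.115 ] (162, 161, 19, 8) yaw -16.091482696960284
lid [ 0.4411 -0.0246  0.081 ] (112, 112, 105, 108)
cup (array([ 0.43038319, -0.00529379]), np.float64(0.009448342977035774))
scene pad [340.69 173.52] [ 0.4422 -0.0296  0.115 ] (194, 180, 31, 24) yaw -0.7195078796706014
lid [ 0.4404 -0.025   0.081 ] (140, 222, 119, 83)
cup (array([ 0.42940359, -0.0035564 ]), np.float64(0.020931861671260352))
tri pad (array([ 0.4404178 , -0.02195219,  0.12098263]), np.float64(0.003822749227590336)) lid (array([ 0.44074945, -0.02482781,  0.08092204]), np.float64(0.0007198841885879645))
```

View pics/set.png

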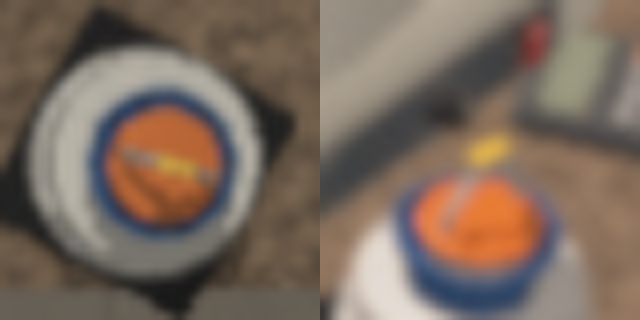

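The picture shows the canister standing upright in the blue seat, with the pad near (176,168) in the left view and (491,150) in the right. I'll refine the pad position once more with a looser colour mask.

```bash
python3 - <<'E'
from m import *
im,_=grab("top",6);b=(288,206,328,246);c=up(im,*b)
B,G,Rr=[x.astype(float) for x in cv2.split(c)]
y,x=np.mgrid[:c.shape[0],:c.shape[1]];lid=(x-165)**2+(y-165)**2<50**2
sc=G/(Rr+1)  # orange low, yellow high, grey ~1
chroma=Rr-B
for lo,ch in((.6,60),(.65,60),(.6,45)):
    m=lid&(sc>lo)&(chroma>ch);N,l,st,cc=cv2.connectedComponentsWithStats(m.astype(np.uint8));i=1+np.argmax(st[1:,4]);q=pix(cc[i],*b[:2]);print("pad",lo,ch,st[i],cc[i],onz("top",*q,.118).round(4))
m=(lid&((x-165)**2+(y-165)**2<42**2)&(sc>.58));yy,xx=np.nonzero(m);print("bail all",m.sum(),xx.mean(),yy.mean(),onz("top",*pix((xx.mean(),yy.mean()),*b[:2]),.108).round(4))
W=np.array([onz("top",*pix(t,*b[:2]),.108)[:2] for t in np.c_[xx,yy][::3]]);v=np.linalg.svd(W-W.mean(0),full_matrices=False)[2][0];print("yaw",np.degrees(np.arctan2(v[1],v[0]))%180-90)
k=cv2.convexHull(big((Rr>1.6*B)&(Rr>90)&lid));q=pix(cen(k),*b[:2]);print("lid",onz("top",*q,.084).round(4),cv2.minEnclosingCircle(k))
g=cv2.cvtColor(np.clip(c,0,255).astype(np.uint8),cv2.COLOR_BGR2HSV);k=cv2.convexHull(big((g[...,0]>95)&(g[...,0]<125)&(g[...,1]>90)))
W=np.array([onz("top",*pix(t,*b[:2]),.077) for t in k[:,0]]);print("cup",circ(W))
E
```

```text
pad 0.6 60 [ 116  143   99   48 2022] [166.36053412 164.22156281] [ 0.4422 -0.02    0.118 ]
pad 0.65 60 [ 120  147   95   40 1375] [168.64654545 164.62618182] [ 0.4421 -0.0211  0.118 ]
pad 0.6 45 [ 116  143   99   48 2335] [166.00214133 164.32933619] [ 0.4422 -0.0199  0.118 ]
bail all 2279 165.07898200965334 164.11935059236507 [ 0.4422 -0.021   0.108 ]
yaw -14.628578575226442
lid [ 0.4416 -0.0246  0.084 ] ((165.0, 165.0), 49.98009490966797)
cup (array([ 0.44185931, -0.0236768 ]), np.float64(0.03125150632918681))
```

```bash

python3 -m pendant '0 0.15 -0.02 0 0 0;0 0.33 -0.04 0 0 0;0 0.5 -0.06 0 0 0;0 0.7 -0.09 0 0 0;0 0.9 -0.12 0 0 0;0 1 -0.133 0 0 0'
python3 -m pendant '0 0.15 -0.02 0 0 0;0 0.3 -0.04 0 0 0;0 0.39 -0.05 0 0 0;0 0.41 -0.053 0 0 0;0 0.41 -0.053 0 0 0;0.1 0.41 -0.053 0 0 0;0.2 0.41 -0.053 0 0 0;0.2 0.41 -0.053 0 0 0'
python3 -m pendant '0 0 0 0 0 0;0 0 0 0 0 0'
python3 -c "
from m import *
go((.4421,-.0235,.25),-15)"
```

```text
time: 22.4
ee_pos: [0.4584, 0.071, 0.3219]
eef_rot: [0.7, -0.101, -0.7, -0.1]
ft_force: [0.5, -0.1, -1.2]
width: 0.0133
time: 23.2
ee_pos: [0.4419, -0.0253, 0.2688]
eef_rot: [-0.699, 0.098, 0.702, 0.098]
ft_force: [-0.1, -0.8, -0.6]
width: 0.0135
time: 23.4
ee_pos: [0.444, -0.0261, 0.273]
eef_rot: [0.701, -0.098, -0.7, -0.098]
ft_force: [0.2, 0.3, -1.0]
width: 0.0138
t 23.4 pos [ 0.444  -0.0261  0.273 ] yaw -15.97 tilt 0.11 F [ 0.16  0.32 -1.03] w 0.0138 shift [ 0.0922 -0.008   0.0103] turn [-0.0113 -0.0012  0.0003]
```

```bash

python3 -m pendant '0 -0.008 0.01 0 0 0;0.05 -0.008 0.01 0 0 0;0.09 -0.008 0.01 0 0 0;0.09 -0.008 0.01 0 0 0;0.09 -0.008 0.01 0 0 0'
python3 -m pendant '0.01 0 0 0 0 0;0.02 0 0 0 0 0;0.02 0 0 0 0 0'
python3 -c "
from m import *
go((.4421,-.0235,.25),-15)"
python3 -m pendant '0.006 0 0 0 0 0;0.012 0 0 0 0 0;0.012 0 0 0 0 0'
```

```text
time: 23.9
ee_pos: [0.4412, -0.0242, 0.2487]
eef_rot: [-0.7, 0.099, 0.7, 0.099]
ft_force: [-0.2, 0.2, -1.3]
width: 0.0134
time: 24.2
ee_pos: [0.4413, -0.0242, 0.2438]
eef_rot: [-0.7, 0.099, 0.7, 0.099]
ft_force: [-0.0, 0.2, -1.8]
width: 0.0135
t 24.2 pos [ 0.4413 -0.0242  0.2438] yaw -16.03 tilt 0.02 F [-0.04  0.22 -1.85] w 0.0135 shift [-0.0247 -0.0035 -0.0022] turn [-0.012   0.0002 -0.0001]
time: 24.5
ee_pos: [0.4413, -0.0242, 0.2409]
eef_rot: [-0.7, 0.099, 0.7, 0.099]
ft_force: [-0.5, -0.5, -1.7]
width: 0.0131
```

```bash

python3 -m pendant '0 -0.003 -0.003 0 0 0;0.008 -0.003 -0.003 0 0 0;0.008 -0.003 -0.003 0 0 0'
python3 -m pendant '0.004 0 0 0 0 0;0.008 0 0 0 0 0;0.008 0 0 0 0 0'
python3 -m pendant '0.004 0 0 0 0 0;0.004 0 0 0 0 0'
```

```text
time: 24.8
ee_pos: [0.4423, -0.0236, 0.2388]
eef_rot: [-0.7, 0.099, 0.7, 0.099]
ft_force: [-0.6, -0.3, -1.6]
width: 0.0135
time: 25.1
ee_pos: [0.4425, -0.0236, 0.2374]
eef_rot: [0.7, -0.099, -0.7, -0.099]
ft_force: [0.1, 1.6, 1.8]
width: 0.0133
time: 25.3
ee_pos: [0.4425, -0.0236, 0.2362]
eef_rot: [0.7, -0.099, -0.7, -0.099]
ft_force: [-0.4, -0.7, 2.9]
width: 0.014
```

```bash

python3 -m pendant '0.004 0 0 0 0 0;0.004 0 0 0 0 0'
python3 -m pendant '0.004 0 0 0 0 0;0.004 0 0 0 0 0'
python3 -m pendant '0.004 0 0 0 0 0;0.008 0 0 0 0 0;0.008 0 0 0 0 0'
python3 -m pendant '0.004 0 0 0 0 0;0.008 0 0 0 0 0;0.008 0 0 0 0 0'
```

```text
time: 25.5
ee_pos: [0.4424, -0.0236, 0.235]
eef_rot: [0.7, -0.099, -0.7, -0.099]
ft_force: [0.1, 0.4, 3.0]
width: 0.0136
time: 25.7
ee_pos: [0.4423, -0.0237, 0.234]
eef_rot: [-0.7, 0.099, 0.7, 0.099]
ft_force: [-0.1, 0.5, 2.1]
width: 0.0134
time: 26.0
ee_pos: [0.4423, -0.0236, 0.2319]
eef_rot: [-0.7, 0.099, 0.7, 0.099]
ft_force: [0.6, 0.3, 1.2]
width: 0.0138
time: 26.3
ee_pos: [0.4423, -0.0237, 0.2299]
eef_rot: [-0.7, 0.099, 0.7, 0.099]
ft_force: [0.3, 0.1, 2.2]
width: 0.0133
```

```bash

for i in 1; do python3 -m pendant '0.002 0 0 0 0 0;0.004 0 0 0 0 0;0.004 0 0 0 0 0'; done
python3 -m pendant '0.002 0 0 0 0 0;0.004 0 0 0 0 0;0.004 0 0 0 0 0'
python3 -c "
from m import *
go((.4421,-.0235,.25),-16)
im,_=grab('scene',1);b=(315,150,370,205);cv2.imwrite('pics/press.png',up(im,*b).clip(0,255).astype(np.uint8))
H,S,v=hsv(up(im,*b));k=cv2.convexHull(big((H<20)&(H>3)&(S>140)));q=pix(cen(k),*b[:2]);print('lid',q,[onz('scene',*q,z).round(4) for z in(.072,.081)],cv2.boundingRect(k))"
```

```text
time: 26.6
ee_pos: [0.4423, -0.0237, 0.229]
eef_rot: [-0.7, 0.099, 0.7, 0.099]
ft_force: [-0.3, -0.7, 2.8]
width: 0.0138
time: 26.9
ee_pos: [0.4423, -0.0236, 0.228]
eef_rot: [-0.7, 0.099, 0.7, 0.099]
ft_force: [-0.1, 1.3, 2.4]
width: 0.0135
t 26.9 pos [ 0.4423 -0.0236  0.228 ] yaw -16.02 tilt 0.01 F [-0.14  1.34  2.36] w 0.0135 shift [-0.088  -0.0003  0.001 ] turn [-0.0003  0.     -0.0001]
lid [339.17290164 184.62572166] [array([ 0.4401, -0.0244,  0.072 ]), array([ 0.4352, -0.0152,  0.081 ])] (138, 239, 118, 83)m.py:4: RuntimeWarning: All-NaN slice encountered
  return np.mean([x[0].astype(np.float32) for x in f],0),np.nanmedian(d,0)
```

View pics/press.png

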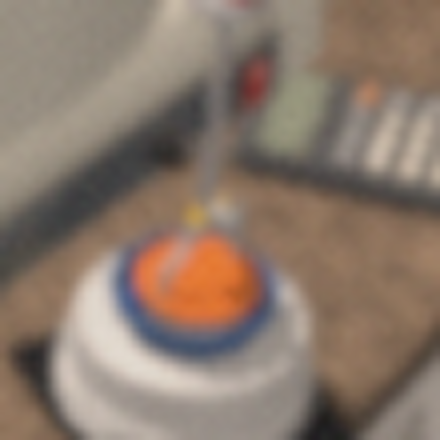

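The foot is on the yellow pad at (200,212), and the lid has sunk about 9 mm while staying upright and centred. Going on in half-millimetre steps to find the stop.

```bash

python3 -m pendant '0.002 0 0 0 0 0;0.004 0 0 0 0 0;0.004 0 0 0 0 0' | egrep 'pos|force'
python3 -m pendant '0.002 0 0 0 0 0;0.002 0 0 0 0 0' | egrep 'pos|force'
python3 -m pendant '0.002 0 0 0 0 0;0.002 0 0 0 0 0' | egrep 'pos|force'
```

```text
ee_pos: [0.4424, -0.0236, 0.227]
ft_force: [0.6, 0.6, 1.8]
ee_pos: [0.4425, -0.0236, 0.2268]
ft_force: [-0.5, 0.2, 5.0]
ee_pos: [0.4427, -0.0236, 0.2266]
ft_force: [-0.9, 0.3, 7.3]
```

```bash

python3 -m pendant '0.002 0 0 0 0 0;0.002 0 0 0 0 0' | egrep 'pos|force'
python3 -m pendant '0.002 0 0 0 0 0;0.002 0 0 0 0 0' | egrep 'pos|force'
```

```text
ee_pos: [0.4429, -0.0236, 0.2265]
ft_force: [-1.2, -0.2, 9.8]
ee_pos: [0.4432, -0.0236, 0.2265]
ft_force: [-1.6, -0.2, 11.7]
```

```bash

python3 -m pendant '0.002 0 0 0 0 0;0.002 0 0 0 0 0' | egrep 'pos|force'
python3 -c "
from m import *
f=[]
for i in range(8): vision.camera('scene');f.append(r.read_state()['ft_force'])
print(np.mean(f,0),np.max(f,0));go((.4421,-.0235,.25),-16)"
```

```text
ee_pos: [0.4434, -0.0236, 0.2263]
ft_force: [-1.6, 0.6, 14.5]
[-1.34659475  0.041634   14.92492763] [-0.68869303  0.55512724 15.52545985]
t 28.65 pos [ 0.4434 -0.0236  0.2264] yaw -16.02 tilt 0.19 F [-1.49  0.05 15.33] w 0.0137 shift [-0.0945  0.0009  0.0047] turn [-0.0003 -0.0021  0.0004]
```

```bash

python3 -m pendant '0 0 0 0 0 0;0 0 0 0 0 0;0 0 0 0 0 0;0 0 0 0 0 0;0 0 0 0 0 0;0 0 0 0 0 0;0 0 0 0 0 0;0 0 0 0 0 0' | egrep 'pos|force'
python3 -m pendant '-0.012 0 0 0 0 0;-0.024 0 0 0 0 0;-0.036 0 0 0 0 0;-0.05 0 0 0 0 0;-0.08 0 0 0 0 0;-0.14 0 0 0 0 0;-0.22 0 0 0 0 0;-0.3 0 0 0 0 0'
python3 -m pendant '-0.16 -0.1 0 0 0 0;-0.16 -0.25 0 0 0 0;-0.16 -0.4 0 0 0 0;-0.16 -0.6 0 0 0 0;-0.16 -0.8 0 0 0 0;-0.16 -1 0.05 0 0 0;-0.16 -1 0.1 0 0 0;-0.16 -1 0.1 0 0 0'
python3 -c "
from m import *
go((.4607,.3688,.34),2)"
```

```text
ee_pos: [0.4434, -0.0236, 0.2264]
ft_force: [-1.1, -0.0, 15.7]
time: 30.25
ee_pos: [0.4422, -0.0237, 0.3006]
eef_rot: [-0.7, 0.099, 0.7, 0.099]
ft_force: [0.2, 0.0, -1.2]
width: 0.0138
time: 31.05
ee_pos: [0.4859, 0.2258, 0.3397]
eef_rot: [-0.7, 0.097, 0.701, 0.097]
ft_force: [0.2, -0.2, -1.5]
width: 0.0135
t 31.05 pos [0.4859 0.2258 0.3397] yaw -15.77 tilt 0.06 F [ 0.25 -0.22 -1.47] w 0.0135 shift [-0.0008 -0.5231  0.2526] turn [-2.068e-01  6.000e-04  2.000e-04]
```

```bash

python3 -m pendant '0 -0.13 0.06 -0.05 0 0;0 -0.3 0.13 -0.1 0 0;0 -0.42 0.19 -0.15 0 0;0 -0.51 0.25 -0.207 0 0;0 -0.523 0.253 -0.207 0 0;0 -0.523 0.253 -0.207 0 0;0 -0.523 0.253 -0.207 0 0;0 -0.523 0.253 -0.207 0 0'
python3 -m pendant '0 0 0 0 0 0;0 0 0 0 0 0'
python3 -c "
from m import *
go((.4605,.3686,.3023),2)"
```

```text
time: 31.85
ee_pos: [0.4638, 0.3649, 0.3398]
eef_rot: [0.707, 0.009, -0.707, 0.01]
ft_force: [1.5, -0.6, -1.5]
width: 0.0136
time: 32.05
ee_pos: [0.463, 0.366, 0.3397]
eef_rot: [0.707, 0.01, -0.707, 0.011]
ft_force: [0.8, 0.1, -1.1]
width: 0.0136
t 32.05 pos [0.463  0.366  0.3397] yaw 1.69 tilt 0.03 F [ 0.82  0.11 -1.15] w 0.0136 shift [ 0.1497 -0.0107  0.0099] turn [-0.0036 -0.0003 -0.0002]
```

```bash

python3 -m pendant '0.08 -0.011 0.01 -0.004 0 0;0.15 -0.011 0.01 -0.004 0 0;0.15 -0.011 0.01 -0.004 0 0;0.15 -0.011 0.01 -0.004 0 0;0.15 -0.011 0.01 -0.004 0 0'
python3 - <<'E'
from m import *
go((.4605,.3686,.3023),2)
im,_=grab("scene",3)
gp=np.array([.46056558,.3686841,.3175116]);u=proj("scene",gp-[0,0,.06])[0].astype(int)
c=up(im,u[0]-35,u[1]-35,u[0]+40,u[1]+40).clip(0,255).astype(np.uint8);o=cv2.imread("pics/lift.png")
for nm,(x0,y0,x1,y1) in{"hook":(280,415,370,470),"flange":(235,170,345,250)}.items():
    t=o[y0:y1,x0:x1];res=cv2.matchTemplate(c[y0-30:y1+30,x0-30:x1+30],t,cv2.TM_CCOEFF_NORMED);_,mx,_,l=cv2.minMaxLoc(res);print(nm,"moved px8",np.array(l)-30,round(mx,3))
E
```

```text
time: 32.55
ee_pos: [0.4604, 0.3695, 0.3033]
eef_rot: [0.707, 0.013, -0.707, 0.013]
ft_force: [-0.1, -0.2, -0.5]
width: 0.0138
t 32.55 pos [0.4604 0.3695 0.3033] yaw 2.09 tilt 0.09 F [-0.11 -0.17 -0.51] w 0.0138 shift [ 0.0039  0.0038 -0.0001] turn [ 0.001  -0.0008  0.0006]
hook moved px8 [-4 -7] 0.926
flange moved px8 [-2  0] 0.997
```

```bash

python3 -m pendant '0 0.004 0 0 0 0;0.1 0.004 0 0 0 0;0.2 0.004 0 0 0 0;0.3 0.004 0 0 0 0;0.4 0.004 0 0 0 0;0.4 0.004 0 0 0 0'
python3 -m pendant '0.08 0 0 0 0 0;0.16 0 0 0 0 0;0.21 0 0 0 0 0;0.23 0 0 0 0 0;0.23 0 0 0 0 0'
python3 -m pendant '0.008 0 0 0 0 0;0.016 0 0 0 0 0;0.022 0 0 0 0 0;0.022 0 0 0 0 0'
python3 -c "
from m import *
go((.4605,.3686,.1378),2)"
```

```text
time: 33.3
ee_pos: [0.459, 0.3669, 0.199]
eef_rot: [-0.706, -0.012, 0.708, -0.014]
ft_force: [-0.5, -0.6, -1.3]
width: 0.0137
time: 33.8
ee_pos: [0.4602, 0.3684, 0.1449]
eef_rot: [0.707, 0.013, -0.707, 0.013]
ft_force: [0.4, 0.4, -1.8]
width: 0.0136
time: 34.2
ee_pos: [0.4601, 0.3683, 0.1391]
eef_rot: [0.707, 0.013, -0.707, 0.013]
ft_force: [0.1, 1.1, -2.0]
width: 0.0132
t 34.2 pos [0.4601 0.3683 0.1391] yaw 2.11 tilt 0.01 F [ 0.13  1.06 -1.99] w 0.0132 shift [ 0.0052 -0.0012 -0.0015] turn [ 0.0012 -0.0001 -0.0001]
```

```bash

python3 -m pendant '0.003 0 0 0 0 0;0.003 0 0 0 0 0'|egrep 'pos|force'
python3 -m pendant '0.003 0 0 0 0 0;0.003 0 0 0 0 0'|egrep 'pos|force'
python3 -m pendant '0.002 0 0 0 0 0;0.002 0 0 0 0 0'|egrep 'pos|force'
```

```text
ee_pos: [0.4601, 0.3683, 0.1383]
ft_force: [0.2, -0.1, -2.2]
ee_pos: [0.4602, 0.3684, 0.1377]
ft_force: [-0.3, -1.0, -0.5]
ee_pos: [0.4603, 0.3684, 0.1376]
ft_force: [-1.2, -2.6, 5.5]
```

```bash

python3 -m pendant '-0.003 0 0 0 0 0;-0.003 0 0 0 0 0'|egrep 'pos|force'
python3 -m pendant '0 0 0 0 0 0;0 0 0 0 0 0;0 0 0 0 0 0;0 0 0 0 0 0;0 0 0 0 0 0;0 0 0 0 0 0' 0.2
python3 -m pendant '-0.08 0 0 0 0 0;-0.16 0 0 0 0 0;-0.28 0 0 0 0 0;-0.42 0 0 0 0 0;-0.6 0 0 0 0 0;-0.8 0 0 0 0 0;-0.8 0.1 0 0 0 0;-0.8 0.2 0.3 0 0 0'
python3 -m pendant '0 0.2 0.1 0 0 0;0 0.4 0.15 0 0 0;0 0.6 0.2 0 0 0;0 0.8 0.2 0 0 0;0 1 0.2 0 0 0;0 1 0.2 0 0 0'
python3 -m pendant '0 0.2 0 0 0 0;0 0.4 0 0 0 0;0 0.6 0 0 0 0;0 0.8 0 0 0 0;0 1 0 0 0 0;0 1 0 0 0 0'
python3 -m pendant '0 0.2 0 0 0 0;0 0.4 0 0 0 0;0 0.6 0 0 0 0;0 0.8 0 0 0 0;0 1 0 0 0 0;0 1 0 0 0 0'
python3 - <<'E'
from m import *
go((.4605,.3686,.1378),2)
I={n:grab(n,4)[0] for n in("top","scene")}
a=np.load("avg.npz")
box={"top":(190,210,208,230),"scene":(245,220,272,248)};p={}
for n in box:
  for nm,im in(("before",a[n]),("now",I[n])):
    c=up(im,*box[n]);H,s,v=hsv(c);k=big(((H<8)|(H>170))&(s>120));q=pix(cen(k),*box[n][:2]);print(n,nm,"handle",q.round(2),onz(n,*q,.153).round(4),cv2.boundingRect(k))
  df=np.abs(cv2.GaussianBlur(I[n],(0,0),1)-cv2.GaussianBlur(a[n],(0,0),1)).max(2)>25
  N,l,st,cc=cv2.connectedComponentsWithStats(df.astype(np.uint8));print(n,"changed",[st[i].tolist() for i in range(1,N) if st[i,4]>8])
t=cv2.resize(I["top"][170:250,180:340],None,fx=4,fy=4,interpolation=cv2.INTER_CUBIC);s=cv2.resize(I["scene"][165:265,220:380],None,fx=4,fy=4,interpolation=cv2.INTER_CUBIC)
cv2.imwrite("pics/final.png",np.vstack([t[:200],s]).clip(0,255).astype(np.uint8) if False else np.vstack([t,s])[:600*2].clip(0,255).astype(np.uint8))
b={"top":(288,206,328,246),"scene":(315,150,370,205)}
pp={}
for n in b:
    c=up(I[n],*b[n]);H,S,v=hsv(c);k=cv2.convexHull(big((H<20)&(H>3)&(S>140)));pp[n]=pix(cen(k),*b[n][:2])
print("lid tri",tri(pp["top"],pp["scene"]))
E
```

```text
ee_pos: [0.46, 0.3683, 0.1376]
ft_force: [0.2, -0.4, 1.6]
time: 35.6
ee_pos: [0.4601, 0.3683, 0.1378]
eef_rot: [0.707, 0.013, -0.707, 0.013]
ft_force: [-0.7, -0.2, 0.5]
width: 0.0496
time: 36.4
ee_pos: [0.4183, 0.3236, 0.3374]
eef_rot: [-0.707, -0.011, 0.707, -0.011]
ft_force: [-0.6, -0.4, 0.6]
width: 0.0524
time: 37.0
ee_pos: [0.3734, 0.0688, 0.3382]
eef_rot: [0.707, 0.01, -0.707, 0.011]
ft_force: [0.8, 0.6, -0.3]
width: 0.0525
time: 37.6
ee_pos: [0.3816, -0.1814, 0.3375]
eef_rot: [-0.707, -0.01, 0.707, -0.01]
ft_force: [0.5, 0.3, 0.5]
width: 0.0523
time: 38.2
ee_pos: [0.3901, -0.4304, 0.3353]
eef_rot: [-0.705, -0.011, 0.709, -0.011]
ft_force: [-0.0, 0.7, -0.5]
width: 0.0521
t 38.2 pos [ 0.3901 -0.4304  0.3353] yaw 1.76 tilt 0.27 F [-0.02  0.72 -0.45] w 0.0521 shift [ 0.7876 -3.186  -0.3834] turn [-0.0028  0.0031 -0.0002]
top before handle [197.59 220.13] [0.4604 0.3672 0.153 ] (48, 59, 35, 52)
top now handle [197.28 220.36] [0.4596 0.3682 0.153 ] (45, 61, 34, 52)
top changed [[230, 189, 14, 15, 159], [300, 218, 18, 17, 232], [479, 223, 24, 20, 271], [405, 224, 107, 128, 4922], [429
[... 539 characters left out ...]
3631 0.153 ] (75, 46, 69, 130)
scene now handle [258.35 233.6 ] [0.4618 0.3639 0.153 ] (75, 49, 70, 130)
scene changed [[409, 0, 48, 65, 1695], [492, 0, 20, 40, 563], [485, 37, 27, 66, 1222], [483, 91, 29, 53, 707], [504, 115, 8, 7, 41], [470, 146, 18, 38, 432], [499, 149, 4, 7, 20], [508, 157, 4, 12, 33], [328, 174, 22, 19, 288], [462, 178, 7, 15, 67], [449, 187, 12, 29, 208], [459, 187, 31, 46, 899], [493, 195, 6, 8, 13], [497, 207, 3, 7, 9], [504, 206, 8, 9, 56], [446, 214, 7, 7, 32], [445, 221, 7, 11, 55], [454, 228, 16, 19, 139], [504, 248, 8, 7, 44], [502, 257, 10, 7, 53], [501, 306, 11, 7, 46]]
lid tri (array([ 0.44083172, -0.02471102,  0.07006695]), np.float64(0.0006649642873018921))
```

```bash
python3 -c "
from bench import r,close_job
print(r.read_state()['time']);print(close_job())"
```

```text
38.6
the job is handed in; nothing more can be done
None
```

The job is done and handed in at 38.6 s of the 70 s allowed. The canister stands in the blue seat, the seat is pressed down to its stop, and the rod is back in its stand.

- **Canister:** I lifted it out of the tank by its bail with the hook rod and set it upright in the seat. The fingers never touched it, and I saw no sign of contact with the tank.
- **Pressing:** With the rod's foot on the yellow pad, the seat sank about 11 mm. It then met a clear hard stop, where the force rose steeply with almost no further travel. I held it there for about 2 s. The wrist read about 15 N, which is about 16.5 N on the pad once the rod's weight is added. The highest wrist reading was 15.7 N, so the limit of 22 N was not reached.
- **Last camera check:** The rod handle is within about 1 mm of where it started. The lid is 11 mm lower than when first set down, and centred in the seat. On the worktop, only the inside of the tank and the seat had changed, so the other things stayed where they were.

**Checks that disagreed:**
- The scene camera read about 4 mm low in y compared with the robot, so I relied on the top camera and the force readings.
- The rod shifted by a millimetre or two in the grip during the press.
- Setting the rod down on the fork gave a brief reading of about 5.5 N.
- I had used all 12 picture views, so the final state was checked by measurement only, not by eye.

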